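Take the cake carton out of the display case and weigh it

ROBOT

A 6-joint arm with a two-finger parallel gripper is mounted at the origin on the work surface. World frame = base frame: x ahead of the robot, y to its left, z up, the work surface at z = 0. Lengths are in mm, angles in rad, forces in N, time in s.
With the tool pointing down it reaches from about 400 to 925 mm from the base axis. Payload 12.5 kg.
Tool frame: the origin (TCP) lies at the centre of the arm's flange, where the gripper is bolted on; the fingertips stand 190 mm ahead of it and the grasp point (between the pads) lies 171 mm ahead of it; z points along the fingers, y is the line along which they close (so a half turn about z gives the same grasp; the last joint's range is limited). The gripper opens to 95 mm and grips with 3 to 60 N. Pads are 20 mm wide; open, the fingers measure 119 mm over their backs; the gripper's body (75 mm by 180 mm) begins 59 mm behind the grasp point.
Start: joints at [1.156, 0.491, 1.559, -0, 1.092, -0.106], TCP at [189.923, 595.444, 404.761] pointing down, gripper open.
Joint ranges: [-3.1, 3.1], [-0.84, 2.19], [0.05, 2.79], [-1.13, 4.28], [0.06, 2.93], [-2.69, 2.69]. Speed limits (rad/s): [2.22, 2.22, 2.79, 3.14, 3.14, 3.14].

INTERFACE

Orientations are given as [roll, pitch, yaw] about the fixed x, y, z axes, in that order (R = Rz(yaw) Ry(pitch) Rx(roll)).
In Python, from cell import env, read_camera, search_frame, cut_out gives the robot as it stands. The module is installed in compiled form; this text tells all that it offers.
- The arm moves only by the tool move_arm, never from a script. Its argument "commands" is a list of rows, each a list of 3 entries, a list of its own where there are three numbers: the shift along the world's x, y, z normalised to -1 to 1, where 1 is 0.03 m, then the turn about the world's z normalised to -1 to 1, where 1 is 0.08 rad, then the opening, from -1 (shut) to 1 (fully open), so that 0 is half open. A call has 1 to 20 rows; each row shifts and turns the commanded pose from where the row before left it; what a row does not reach is not made up. A row lasts 1/12 s, in which the tool goes at most 41.7 mm and 7.16 degrees, less where a joint would pass 70% of its speed; a pose out of reach is approached as far as the arm can. A call with a number of a shift or a turn outside -1 to 1 is refused whole. A call with a gripper value outside its range is refused whole. The fingers move at their own pace and stop on an object; the grip force is fixed at half the most. Time passes only in rows, so rows that do not move let the fingers close. It gives the time, the measured TCP pose, the force, the opening and the grip force at its end, in the units of the state.
- env.state(): the state, without advancing time (a new reading comes with each control period).
- read_camera(name): name is "scene" or "top" or "wrist"; returns a dict with "image" (420x560x3 uint8, red, green, blue), "fx", "fy", "cx", "cy" (pixels), "D" ([k1, k2, p1, p2, k3] as OpenCV has them; the pictures are not rectified), "rvec" (rotation vector, rad) and "tvec" (3), from world to camera coordinates, as OpenCV has them. Camera axes: x right, y down, z forward; pixel columns grow to the right and rows downward; lengths in mm; the calibration is good to about 2 mm. A picture is of the moment at which its call begins. There is no depth.
- env.job_done(): hands the job in; it is judged then, once.
Trained networks look in a picture, given as the dict that the camera call returned (one of the last four; its "shot" number tells which), for a name from the list of things; names that differ only in an ending like _2 or _b are one class to them, and where a whole thing is asked for, a point or a joint stands for the part that bears it (a point fixed in the world has none). Each returns a list of dicts, best first, with "confidence" (0 to 1); they miss things now and then, are a little off and sometimes report something else, mostly with a low value. They report only what shows in the picture. A call takes as long as a camera call.
- search_frame(thing, picture): "at" ([column, row] in pixels, amid what is visible of it).
- cut_out(thing, picture): "region" (420x560 bool, what is visible of it) and "at" ([column, row] in pixels, amid what is visible of it).
The state is a dict: "t": time; "joints": joint angles; "qvel": joint speeds; "tau": joint torques, N m; "eef_pos": TCP position; "tcp_rot": TCP orientation; "ft_force": force on the tool from outside, world axes, zero at the start; "moment": the same for the moment, N m; "opening": opening from 0.0 (shut) to 1.0 (fully open); "grip_force": force on a finger pad.
Only numpy, scipy, OpenCV 4.12 (cv2) and the standard library are available. Lean on these libraries where they do the work, as an engineer would, in place of code of your own. Each camera call takes 0.05 s, during which the arm holds its last target. There are 200 camera calls.

TASK

A customer wants the cake carton that lies askew in the wooden display case, its corners caught under the case's rim. Push the lid right back until it meets its stop and leave it there, then turn the carton square with the case while it is still inside, lift it out level and set it down flat on the middle of the scale's platter. Do not drop or tip the carton, and leave the other goods where they are.

Things in the scene. Friction and masses are not known exactly. Their poses are not given: they have to be found in the camera images.
- case_mouth (a point): Centre of the opening of the wooden display case, top of its rim, 85 mm up. Fixed open box 181 mm deep (its x) by 266 mm wide (its y); z up, hinges at +x (to the robot's left), front with the lip at -x (towards the scale). Walls and floor 8 mm thick, inside 165 x 250 mm. The rim is flat rails 12 mm thick that overhang the inside by 20 mm all round: opening 125 x 210 mm.
- lid (a joint): Angle of the case's lid, rad: 0 shut, grows as its front goes up and back; it meets its stop at 1.85, leaning back past upright. Starts shut or up to 0.2 ajar. Friction hinges (0.6 N m) hold the lid wherever it is left; 3 to 6 N at the lip moves it. Lid 0.45 kg, wooden frame 12 mm thick with a clear pane, 266 mm wide, 205 mm from hinge axis to front edge.
- lid_hinge (a point): Middle of the hinge axis, at the rear edge of the lid's underside (90 mm behind the middle of the case, 85 mm above the counter). The frame turns with the lid: y lies along the hinge axis, -x runs along the lid's underside to the lip, z points out of the lid's upper face.
- lid_lip (a point): Underside of the lid's pull lip, middle of its width, 193 mm from the hinge axis. The lip is the lid's front rail: it overhangs the front of the case by 25 mm across the whole width, free below; this point lies 12 mm behind its front edge. Same axes as lid_hinge.
- carton_center (a point): Centre of the cake carton: closed plain brown cardboard box, 175 mm long (its y), 55 mm wide (its x), 55 mm high (z up), 0.25 to 0.5 kg. It lies on the case floor (floor top 8 mm above the counter) turned 0.55 to 0.72 rad from square about the vertical, corners under the front and rear rails. It comes out with its long side along the case's y.
- platter (a point): Centre of the top face of the shop scale's steel platter, 70 mm above the counter; z up. The platter is 198 mm (its x) by 240 mm (its y). The scale is fixed; its keypad is on the -x side, lower than the platter.
- clamshell: Bystander: clear plastic pack of buns, 185 x 125 x 62 mm, origin at the centre of its underside.
- jar: Bystander: closed jar, 90 mm across, 140 mm high, origin at the centre of its underside.
- parcel: Bystander: brown paper-wrapped parcel, 160 x 90 x 45 mm, origin at the centre of its underside.

How it is judged:
By the outcome, as a careful person would: the job done as asked, in the order asked, and still so for the second after the job is handed in, with the robot touching nothing.
It also fails if it takes over 69 s, if anything falls off the work surface, if the arm or the gripper's body presses on something with over 40 N, if the wrist force passes 120 N, or if a joint passes its speed limit or range.

## Working session

There is one attempt and no reset: what is moved stays moved. The work goes in short steps, Python scripts to look and compute and a tool call to move; the robot and the scene stay as the last step left them, time stands still between calls to the robot, and variables do not carry over. Pictures are saved under pics/ and viewed, at most 13 in all, crops included, and the job is handed in when it is done.

Besides the shell and the picture viewer there is one more tool, called after "Request:" as name(argument=value, ...), one argument or row to a line, values as JSON. move_arm: Moves the arm, as the interface text tells. Its arguments: {"type":"object","properties":{"commands":{"type":"array","items":{"type":"array"}}},"required":["commands"]}

```bash
mkdir -p pics
cat > h.py <<'E'
import numpy as np, cv2
from cell import env, read_camera, search_frame, cut_out
def save(p,n): cv2.imwrite('pics/'+n+'.png',p["image"][:,:,::-1])
def K(p): return np.array([[p["fx"],0,p["cx"]],[0,p["fy"],p["cy"]],[0,0,1.]])
def ray(p,uv):
    R=cv2.Rodrigues(np.array(p["rvec"],float))[0]; t=np.array(p["tvec"],float).ravel()
    n=cv2.undistortPoints(np.array([[uv]],float),K(p),np.array(p["D"],float)).ravel()
    return -R.T@t, R.T@np.array([n[0],n[1],1.])
def atz(p,uv,z):
    c,d=ray(p,uv); return c+d*(z-c[2])/d[2]
def tri(obs):
    A=np.zeros((3,3));b=np.zeros(3)
    for p,uv in obs:
        c,d=ray(p,uv); d=d/np.linalg.norm(d); M=np.eye(3)-np.outer(d,d); A+=M;b+=M@c
    return np.linalg.solve(A,b)
def proj(p,X): return cv2.projectPoints(np.array(X,float).reshape(-1,3),np.array(p["rvec"],float),np.array(p["tvec"],float),K(p),np.array(p["D"],float))[0].reshape(-1,2)
E
python3 - <<'E'
from h import *
np.set_printoptions(precision=1,suppress=True)
P={n:read_camera(n) for n in("scene","top","wrist")}
ims=[]
for n,p in P.items():
    save(p,n+'0'); print(n,ray(p,(280,210)))
    for th in("lid","lid_lip","carton_center","platter","clamshell","jar","parcel"):
        for r in search_frame(th,p)[:2]: print(n,th,np.array(r["at"]),round(r["confidence"],2),atz(p,r["at"],70))
a=P['scene']['image'];b=P['top']['image']
print(env.state())
E
```

```text
scene (array([1306. , -760.5, 1216.8]), array([-0.4,  0.5, -0.7]))
scene lid [300.7 162.4] 0.98 [524.6 201.6  70. ]
scene lid_lip [299.2 161.1] 0.65 [516.8 202.8  70. ]
scene carton_center [302.3 161.2] 0.19 [524.6 209.6  70. ]
scene platter [190.4 255.5] 0.79 [ 554.1 -299.1   70. ]
scene clamshell [334.3 237.4] 0.69 [806.1  30.   70. ]
scene parcel [112.7 307.1] 0.63 [ 536.  -543.5   70. ]
top (array([ 448.8,    9.2, 1820.8]), array([ 0.1, -0. , -1. ]))
top lid [230.3 242.2] 0.7 [557.5 176.9  70. ]
top lid [228.7 244.6] 0.2 [549.3 182.5  70. ]
top lid_lip [228.6 243.1] 0.89 [554.5 182.8  70. ]
top carton_center [434.6 250.5] 0.41 [ 514.2 -526.2   70. ]
top platter [360.5 251.3] 0.69 [ 516.7 -271.3   70. ]
top clamshell [258.8 176.6] 0.59 [785.4  74.7  70. ]
top jar [136.5 258.9] 0.93 [506.9 499.9  70. ]
top jar [357.1 250.8] 0.22 [ 518.7 -259.7   70. ]
top parcel [435.6 249.6] 0.66 [ 517.2 -529.8   70. ]
wrist (array([122.3, 616.9, 383.6]), array([ 0.3, -0.1, -1. ]))
{'t': 1.2, 'joints': array([ 1.2,  0.5,  1.6, -0. ,  1.1, -0.1]), 'qvel': array([-0.,  0.,  0., -0., -0., -0.]), 'tau': array([  0. , -61.2, -25.8,   0.1,   0. ,  -0. ]), 'eef_pos': array([189.9, 595.4, 404.8]), 'tcp_rot': array([3.1, 0. , 2.8]), 'ft_force': array([-1. , -0.3,  0.5]), 'moment': array([ 0., -0., -0.]), 'grip_force': 0.0, 'opening': 1.0011368195330022}
```

View pics/scene0.png

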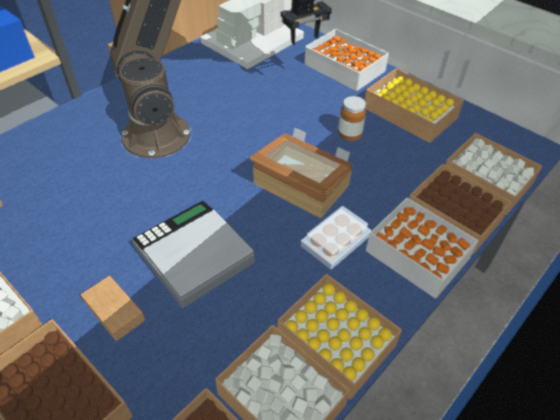

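View pics/top0.png

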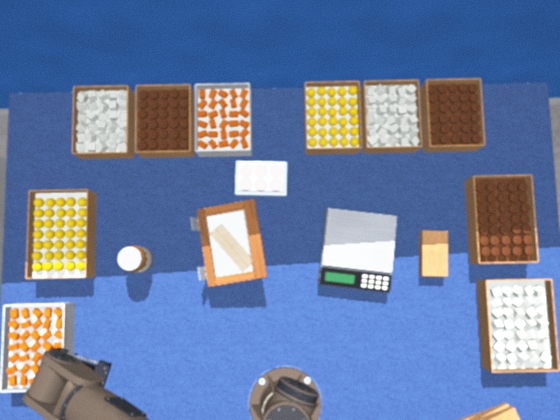

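The top view shows the case around (232,243) with its hinge tabs on the left (world +y) and the lip on the right. The platter is near (360,238), the parcel at (434,252), the clamshell at (261,178) and the jar at (135,258). Next I'll bring the wrist camera over the case.

Request:
move_arm(
  commands=[
    [[0.7,-0.95,0.15],0,-1],
    [[0.7,-0.95,0.15],0,-1],
    [[0.7,-0.95,0.15],0,-1],
    [[0.7,-0.95,0.15],0,-1],
    [[0.7,-0.95,0.15],0,-1],
    [[0.7,-0.95,0.15],0,-1],
    [[0.7,-0.95,0.15],0,-1],
    [[0.7,-0.95,0.15],0,-1],
    [[0.7,-0.95,0.15],0,-1],
    [[0.7,-0.95,0.15],0,-1],
    [[0.7,-0.95,0.15],0,-1],
    [[0.7,-0.95,0.15],0,-1],
    [[0.7,-0.95,0.15],0,-1],
    [[0.7,-0.95,0.15],0,-1],
    [[0,0,0],0,-1],
    [[0,0,0],0,-1],
  ],
)

```text
t: 2.53
eef_pos: [484.6, 195.2, 467.8]
tcp_rot: [3.141, 0.0, 2.83]
ft_force: [-0.3, 0.8, -0.4]
opening: 0.006
grip_force: 0.0
```

Run:
```python
from h import *
np.set_printoptions(precision=1,suppress=True)
p=read_camera("wrist"); save(p,'w1'); print(env.state()['eef_pos'],env.state()['tcp_rot'],ray(p,(280,210)))
for th in("lid","lid_lip","carton_center"):
    for r in cut_out(th,p)[:2]:
        c=max(cv2.findContours(r["region"].astype(np.uint8),0,1)[0],key=len)
        print(th,np.array(r["at"]),round(r["confidence"],2),atz(p,r["at"],90),r["region"].sum(),cv2.approxPolyDP(c,6,True).reshape(-1,2).tolist())
```

```text
[483.9 196.1 467.6] [ 3.1 -0.   2.8] (array([417.1, 216.9, 447.1]), array([ 0.3, -0.1, -1. ]))
lid [264.5 206.1] 0.65 [499.3 173.   90. ] 19674 [[305, 115], [143, 196], [186, 271], [203, 251], [259, 251], [273, 232], [278, 275], [282, 233], [296, 251], [353, 251], [375, 275]]
lid_lip [262.8 203.1] 0.79 [495.  172.3  90. ] 19457 [[305, 116], [142, 197], [187, 271], [203, 251], [259, 251], [272, 232], [284, 233], [296, 251], [352, 251], [374, 274]]
```

View pics/w1.png

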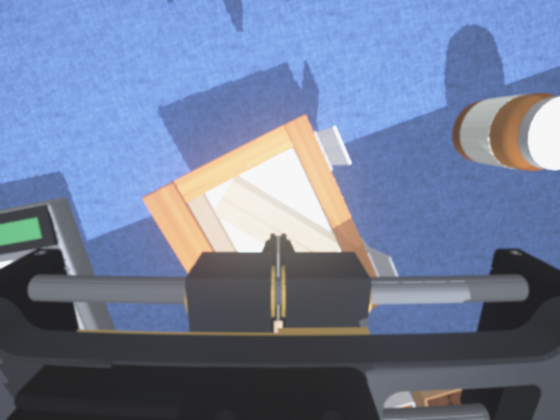

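The wrist view shows the lid's far edge clearly: hinge-side corner near (305,116) and lip-side corner near (143,196). The gripper hides the near half. I'll fit the lid pose from all three views.

```bash
cat > lid.py <<'E'
from h import *
from scipy.optimize import minimize
def lidpts(x,zs=(0,12)):
    cx,cy,yaw,th=x
    X=[]
    for a in(0,-205):
        for b in(-133,133):
            for z in zs:
                X.append([90+a*np.cos(th)+z*np.sin(th), b, 85-a*np.sin(th)+z*np.cos(th)])
    X=np.array(X); c,s=np.cos(yaw),np.sin(yaw)
    return np.c_[cx+c*X[:,0]-s*X[:,1],cy+s*X[:,0]+c*X[:,1],X[:,2]]
def mask(p,X):
    m=np.zeros((420,560),np.uint8); cv2.fillConvexPoly(m,cv2.convexHull((proj(p,X)*16).astype(np.int32)),1,shift=4); return m>0
E
python3 - <<'E'
from lid import *
np.set_printoptions(precision=3,suppress=True)
P=[read_camera("wrist"),read_camera("top"),read_camera("scene")]
M=[]
for p in P:
    r=cut_out("lid",p); M.append(r[0]["region"] if r else None); print(p["shot"],[round(q["confidence"],2) for q in r],[q["region"].sum() for q in r])
vis=np.zeros((420,560),bool); vis[:228]=True
def cost(x,pr=False):
    e=[]
    for i,p in enumerate(P):
        if M[i] is None: continue
        m=mask(p,lidpts(x)); v=vis if i==0 else np.ones_like(vis)
        e.append(1-(m&M[i]&v).sum()/((m|M[i])&v).sum())
    return e if pr else sum(e)
for sel in([0,1,2],[0,1],[0,2]):
    M0=list(M); M[:]=[m if i in sel else None for i,m in enumerate(M0)]
    best=None
    for yaw in(1.4,1.7):
      for th in(.05,.15):
        r=minimize(cost,[530,185,yaw,th],method='Nelder-Mead',options=dict(initial_simplex=np.array([[530,185,yaw,th]]*5)+np.vstack([np.zeros(4),np.diag([15,15,.1,.06])]),maxiter=500))
        if best is None or r.fun<best.fun: best=r
    print(sel,best.x,cost(best.x,True)); M[:]=M0
r=cut_out("platter",P[1])
c=max(cv2.findContours(r[0]["region"].astype(np.uint8),0,1)[0],key=len)
print(cv2.minAreaRect(c),r[0]["confidence"])
for q in cv2.boxPoints(cv2.minAreaRect(c)): print(atz(P[1],q,70))
r=cut_out("platter",P[2])
if r:
  c=max(cv2.findContours(r[0]["region"].astype(np.uint8),0,1)[0],key=len)
  for q in cv2.boxPoints(cv2.minAreaRect(c)): print('s',q,atz(P[2],q,70))
big=cv2.resize(P[1]["image"][180:310,170:410,::-1],None,fx=3.3,fy=3.3,interpolation=2); cv2.imwrite('pics/tc.png',big)
E
```

```text
5 [0.79, 0.61] [np.int64(18920), np.int64(5340)]
6 [0.89] [np.int64(3327)]
7 [0.87] [np.int64(3276)]
[0, 1, 2] [553.708 179.627   1.715   0.21 ] [np.float64(0.019501700326185034), np.float64(0.31479192418623814), np.float64(0.03686087990487519)]
[0, 1] [554.095 179.994   1.72    0.114] [np.float64(0.0138371848001686), np.float64(0.3198115140340094)]
[0, 2] [553.72  179.589   1.715   0.209] [np.float64(0.019093244462959125), np.float64(0.03743315508021394)]
((357.0186767578125, 249.82814025878906), (72.74543762207031, 77.97550964355469), 6.2034478187561035) 0.75
[ 406.039 -116.93    70.   ]
[ 672.645 -154.1     70.   ]
[ 639.83  -404.151   70.   ]
[ 374.413 -362.79    70.   ]
s [129.788 239.864] [ 385.97  -381.929   70.   ]
s [208.644 186.242] [387.558 -82.818  70.   ]
s [258.045 258.889] [ 699.655 -177.134   70.   ]
s [179.188 312.512] [ 672.326 -436.71    70.   ]
```

Request:
move_arm(
  commands=[
    [[0.4,-0.75,0],-1,-1],
    [[0.4,-0.75,0],-1,-1],
    [[0.4,-0.75,0],-1,-1],
    [[0.4,-0.75,0],-1,-1],
    [[0.4,-0.75,0],-1,-1],
    [[0.4,-0.75,0],-1,-1],
    [[0.4,-0.75,0],-1,-1],
    [[0.3,-0.6,-0.3],-1,-1],
    [[0,0,-0.9],-1,-1],
    [[0,0,-0.9],-1,-1],
    [[0,0,-0.9],-1,-1],
    [[0,0,-0.9],-1,-1],
    [[0,0,-0.9],-1,-1],
    [[0,0,-0.9],-0.94,-1],
    [[0,0,-0.5],0,-1],
    [[0,0,0],0,-1],
    [[0,0,0],0,-1],
  ],
)

```text
t: 4.55
eef_pos: [577.1, 20.9, 281.5]
tcp_rot: [-3.14, -0.0, 1.718]
ft_force: [0.1, -0.3, -0.1]
opening: 0.007
grip_force: 0.0
```

Run:
```python
from lid import *
np.set_printoptions(precision=3,suppress=True)
s=env.state(); print(s['eef_pos'],s['tcp_rot'],s['joints'],s['ft_force'])
P=[read_camera(n) for n in("top","scene","wrist")]
M=[]
for p in P[:2]:
    r=cut_out("lid",p); M.append(r[0]["region"]); print(r[0]["confidence"],r[0]["region"].sum())
def cost(x,pr=False):
    e=[1-(m&k).sum()/(m|k).sum() for m,k in((mask(p,lidpts(x)),k) for p,k in zip(P,M))]
    return e if pr else sum(e)
x0=np.array([554,180,1.715,.18])
r=minimize(cost,x0,method='Nelder-Mead',options=dict(initial_simplex=np.array([x0]*5)+np.vstack([np.zeros(4),np.diag([12,12,.1,.08])])))
print(r.x,cost(r.x,True))
a=P[0]["image"][180:310,180:300]; b=P[1]["image"][110:240,230:350]; w=cv2.resize(P[2]["image"],(400,300))
c=np.hstack([cv2.resize(a,(400,433)),cv2.resize(b,(400,433))]); cv2.imwrite('pics/m2.png',c[:,:,::-1])
```

```text
[577.1    20.943 281.533] [-3.14  -0.     1.718] [-0.078  0.576  1.798  0.     0.769 -0.225] [ 0.114 -0.258 -0.061]
0.78 3783
0.68 2109
[554.845 180.478   1.705   0.25 ] [np.float64(0.21585720215857207), np.float64(0.3553537883531622)]
```

View pics/m2.png

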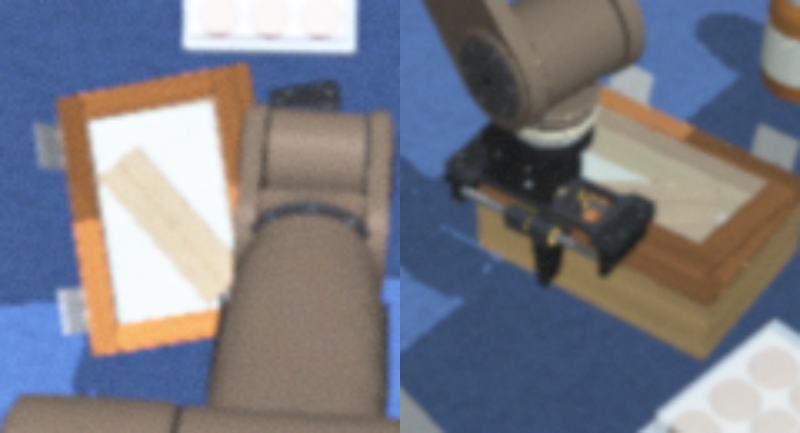

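The crop shows the carton under the pane, running down-right, and the finger standing in front of the lip. Now I'll advance to contact.

Request:
move_arm(
  commands=[
    [[-0.05,0.4,0],0,-1],
    [[-0.06,0.4,0],0,-1],
    [[-0.05,0.35,0],0,-1],
    [[-0.02,0.15,0],0,-1],
    [[0,0,0],0,-1],
    [[0,0,0],0,-1],
  ],
)

```text
t: 5.3
eef_pos: [571.5, 59.3, 282.2]
tcp_rot: [3.141, 0.003, 1.719]
ft_force: [-1.1, -19.3, 3.9]
opening: 0.004
grip_force: 9.5
```

Request:
move_arm(
  commands=[
    [[-0.02,0.12,0.3],0,-1],
    [[-0.02,0.12,0.3],0,-1],
    [[-0.02,0.12,0.3],0,-1],
    [[0,0,0],0,-1],
  ],
)

```text
t: 5.63
eef_pos: [570.1, 68.3, 311.3]
tcp_rot: [3.139, 0.007, 1.719]
ft_force: [-3.9, -40.6, 14.9]
opening: 0.008
grip_force: 19.9
```

```bash
cat > lk.py <<'E'
from lid import *
import sys
np.set_printoptions(precision=3,suppress=True)
s=env.state(); print(s['eef_pos'],s['ft_force'])
p=read_camera("scene"); r=cut_out("lid",p)
x0=[553.7,179.6,1.715]
q=proj(p,lidpts(x0+[.2]))
if r:
    k=r[0]["region"]; c=[(round(float(((mask(p,lidpts(x0+[t]))&k).sum())/(mask(p,lidpts(x0+[t]))|k).sum()),3),round(t,2)) for t in np.arange(0,1.95,.05)]
    print(sorted(c)[-3:])
if len(sys.argv)>1:
    t=read_camera("top")
    c=np.hstack([cv2.resize(t["image"][170:320,150:300],(400,400)),cv2.resize(p["image"][80:240,220:380],(400,400))]); cv2.imwrite('pics/%s.png'%sys.argv[1],c[:,:,::-1])
E
python3 lk.py
```

```text
[570.071  68.335 311.327] [ -3.856 -40.593  14.858]
[(0.405, np.float64(0.45)), (0.407, np.float64(0.35)), (0.42, np.float64(0.4))]
```

Request:
move_arm(
  commands=[
    [[0,0,0.3],0,-1],
    [[-0.02,0.1,0.4],0,-1],
    [[-0.02,0.15,0.4],0,-1],
    [[0,0,0],0,-1],
  ],
)

```text
t: 6.07
eef_pos: [568.4, 79.2, 343.5]
tcp_rot: [3.139, 0.001, 1.719]
ft_force: [-0.6, -2.4, 2.5]
opening: 0.004
grip_force: 1.5
```

```bash
python3 lk.py
```

```text
[568.391  79.154 343.509] [-0.6   -2.409  2.545]
[(0.385, np.float64(0.45)), (0.405, np.float64(0.55)), (0.436, np.float64(0.5))]
```

Request:
move_arm(
  commands=[
    [[-0.06,0.4,0.67],0,-1],
    [[-0.06,0.4,0.55],0,-1],
    [[-0.07,0.46,0.5],0,-1],
    [[-0.08,0.53,0.45],0,-1],
    [[-0.08,0.53,0.4],0,-1],
    [[-0.09,0.6,0.33],0,-1],
    [[0,0,0],0,-1],
  ],
)

```text
t: 6.75
eef_pos: [554.9, 168.1, 429.9]
tcp_rot: [3.139, -0.0, 1.72]
ft_force: [0.3, -0.2, 0.1]
opening: 0.006
grip_force: 0.0
```

```bash
python3 lk.py
```

```text
[554.871 168.121 429.926] [ 0.318 -0.228  0.088]
[(0.763, np.float64(1.05)), (0.805, np.float64(1.15)), (0.876, np.float64(1.1))]
```

Request:
move_arm(
  commands=[
    [[-0.08,0.53,0.2],0,-1],
    [[-0.08,0.53,0.15],0,-1],
    [[-0.08,0.53,0],0,-1],
    [[-0.08,0.53,0],0,-1],
    [[-0.08,0.53,0],0,-1],
    [[-0.08,0.53,0],0,-1],
    [[-0.08,0.53,0],0,-1],
    [[-0.04,0.3,0],0,-1],
    [[0,0,0],0,-1],
  ],
)

```text
t: 7.6
eef_pos: [537.3, 286.9, 437.9]
tcp_rot: [-3.14, 0.0, 1.718]
ft_force: [1.1, 0.1, -0.1]
opening: 0.002
grip_force: 0.0
```

```bash
python3 lk.py
```

```text
[537.305 286.853 437.884] [ 1.076  0.06  -0.061]
[(0.885, np.float64(1.65)), (0.91, np.float64(1.7)), (0.913, np.float64(1.75))]
```

Request:
move_arm(
  commands=[
    [[-0.03,0.2,0],0,-1],
    [[-0.03,0.2,0],0,-1],
    [[-0.03,0.2,0],0,-1],
    [[0,0,0],0,-1],
  ],
)

```text
t: 8.03
eef_pos: [534.6, 304.7, 439.3]
tcp_rot: [3.141, 0.0, 1.718]
ft_force: [0.8, -2.0, 0.4]
opening: 0.004
grip_force: 1.1
```

Request:
move_arm(
  commands=[
    [[-0.02,0.12,0],0,-1],
    [[-0.02,0.12,0],0,-1],
    [[0,0,0],0,-1],
  ],
)

```text
t: 8.28
eef_pos: [534.3, 308.1, 439.2]
tcp_rot: [-3.141, 0.011, 1.718]
ft_force: [5.8, -35.3, 3.1]
opening: 0.002
grip_force: 17.6
```

Request:
move_arm(
  commands=[
    [[0.05,-0.5,0],0,-1],
    [[0.05,-0.5,0.1],0,-1],
    [[0.2,-0.3,0.1],-1,0.6],
    [[0.2,-0.3,0.1],-1,0.6],
    [[0.2,-0.3,0.1],-1,0.6],
    [[0.2,-0.3,0.1],-1,0.6],
    [[0.2,-0.3,0.1],-1,0.6],
    [[0.2,-0.2,0.1],-1,0.6],
    [[0.2,-0.2,0.1],-1,0.6],
    [[0.2,-0.2,0.1],-1,0.6],
    [[0.2,-0.1,0.1],-1,0.6],
    [[0.2,0,0],-1,0.6],
    [[0,0,0],-1,0.6],
    [[0,0,0],-0.5,0.6],
    [[0,0,0],0,0.6],
  ],
)

```text
t: 9.53
eef_pos: [596.4, 215.1, 469.6]
tcp_rot: [-3.141, -0.001, 0.796]
ft_force: [-0.2, 0.5, -0.8]
opening: 0.791
grip_force: 0.0
```

```bash
python3 lk.py
python3 - <<'E'
from h import *
np.set_printoptions(precision=1,suppress=True)
s=env.state(); print(s['eef_pos'],s['tcp_rot'])
P=[read_camera(n) for n in("wrist","top","scene")]
save(P[0],'w3')
for p in P:
    for r in cut_out("carton_center",p)[:2]:
        c=max(cv2.findContours(r["region"].astype(np.uint8),0,1)[0],key=len)
        print(p["shot"],np.array(r["at"]),round(r["confidence"],2),atz(p,r["at"],63),r["region"].sum())
        for q in cv2.boxPoints(cv2.minAreaRect(c)): print('  ',q,atz(p,q,63))
E
```

```text
[596.404 215.139 469.642] [-0.199  0.465 -0.835]
[596.3 215.2 469.6] [-3.1 -0.   0.8]
16 [270.  221.7] 0.93 [555.9 187.2  63. ] 4499
   [245.  275.8] [473.2 154.2  63. ]
   [254.6 163.5] [596.7 257.1  63. ]
   [297.2 167.1] [633.  215.4  63. ]
   [287.7 279.4] [513.1 107.6  63. ]
17 [238.6 250.8] 0.88 [527.6 149.2  63. ] 465
   [216.4 239.9] [566.9 225.6  63. ]
   [228.9 230.6] [598.5 182.   63. ]
   [252.9 262.6] [486.  100.2  63. ]
   [240.4 271.9] [454.8 143.7  63. ]
18 [305.8 174. ] 0.71 [568.6 177.4  63. ] 824
   [272. 186.] [526.6  61.5  63. ]
   [273.1 162.9] [455.1 141.8  63. ]
   [326.4 165.3] [591.  255.9  63. ]
   [325.3 188.4] [656.6 171.   63. ]
```

View pics/w3.png

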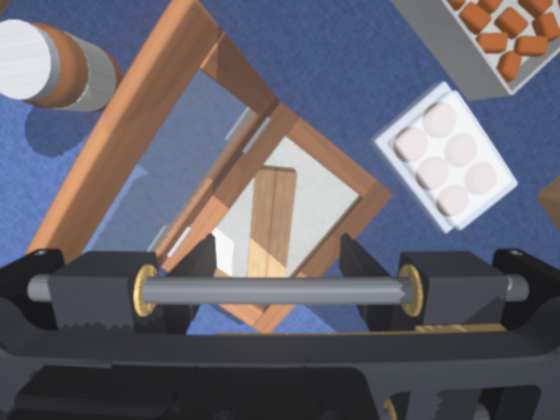

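The wrist view shows the open lid at the left, and the carton's top from about (275,167) down to the gripper bar at (265,278). The near end is hidden by the bar, so I'll shift back for a full view.

Request:
move_arm(
  commands=[
    [[-0.5,-0.5,0],-0.5,0.6],
    [[-0.5,-0.5,0],-0.5,0.6],
    [[-0.5,-0.5,0],0,0.6],
    [[0,0,0],0,0.6],
    [[0,0,0],0,0.6],
  ],
)

```text
t: 10.35
eef_pos: [551.2, 170.0, 469.9]
tcp_rot: [3.141, -0.001, 0.717]
ft_force: [-0.0, 0.4, 0.4]
opening: 0.8
grip_force: 0.0
```

```bash
python3 lk.py l4
python3 - <<'E'
from h import *
from scipy.optimize import minimize
np.set_printoptions(precision=2,suppress=True)
s=env.state(); print(s['eef_pos'],s['tcp_rot'])
p=read_camera("wrist"); save(p,'w4')
t=read_camera("top")
u=np.array([np.cos(1.715),np.sin(1.715)]);v=np.array([-u[1],u[0]]);C=np.array([553.7,179.6])
def poly(p,X):
    m=np.zeros((420,560),np.uint8); cv2.fillConvexPoly(m,cv2.convexHull((proj(p,X)*16).astype(np.int32)),1,shift=4); return m>0
opn=np.array([np.r_[C+a*62.5*u+b*105*v,85] for a,b in((1,1),(1,-1),(-1,-1),(-1,1))])
opl=opn-[0,0,12]
def top(x,zs=(8,63)):
    a=np.array([np.cos(x[2]),np.sin(x[2])]);b=np.array([-a[1],a[0]])
    return np.array([np.r_[x[:2]+i*87.5*a+j*27.5*b,z] for z in zs for i in(1,-1) for j in(1,-1)])
for q,n in((p,'w'),(t,'t')):
    rr=cut_out("carton_center",q)
    if not rr: continue
    r=rr[0]["region"]; vis=poly(q,opn)&poly(q,opl)
    if n=='w': vis[245:]=False
    f=lambda x:1-(poly(q,top(x))&vis&r).sum()/max(1,((poly(q,top(x))|r)&vis).sum())
    x0=np.array([548,179,.71]); o=minimize(f,x0,method='Nelder-Mead',options=dict(initial_simplex=np.array([x0]*4)+np.vstack([np.zeros(3),np.diag([12,12,.08])])))
    print(n,rr[0]["confidence"],r.sum(),o.x,o.fun)
    for c in cv2.boxPoints(cv2.minAreaRect(max(cv2.findContours(r.astype(np.uint8),0,1)[0],key=len))): print('  ',c,atz(q,c,63)[:2])
im=p["image"].copy(); cv2.polylines(im,[proj(p,opn).astype(int)],True,(255,0,0)); cv2.polylines(im,[proj(p,top(o.x,(63,))[[0,1,3,2]]).astype(int)],True,(0,255,0))
cv2.imwrite('pics/w4o.png',im[:,:,::-1])
E
```

```text
[551.206 170.02  469.853] [-0.033  0.444  0.382]
[(0.735, np.float64(1.75)), (0.745, np.float64(1.85)), (0.747, np.float64(1.8))]
[551.94 170.77 469.25] [ 3.14 -0.    0.72]
w 0.95 5316 [541.95 173.82   0.71] 0.025553012967200583
   [249. 122.] [590.85 251.05]
   [292. 122.] [626.2  210.56]
   [292. 250.] [498.31  96.02]
   [249. 250.] [458.85 141.12]
t 0.7 179 [500.39 112.07   1.37] 0.6074561403508771
   [243. 250.] [530.01 133.9 ]
   [250. 250.] [529.5  109.68]
   [250. 266.] [474.4  110.48]
   [243. 266.] [474.91 134.61]
```

View pics/w4o.png

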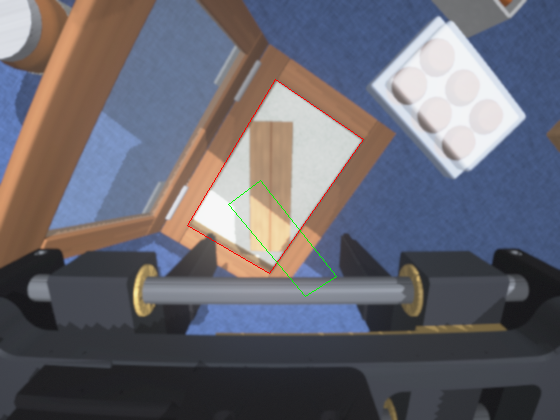

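The red overlay matches the case opening. The carton spans columns 249–292 and rows 122–250, which puts its centre near (542,174) at yaw 0.71, so 0.57 off square. The green outline is the occluded top-view fit, so I'm ignoring it. Now descending, stopping short for a check.

Request:
move_arm(
  commands=[
    [[-0.3,0.1,-0.9],-0.06,0.6],
    [[0,0,-0.9],0,0.6],
    [[0,0,-0.9],0,0.6],
    [[0,0,-0.9],0,0.6],
    [[0,0,-0.9],0,0.6],
    [[0,0,-0.9],0,0.6],
    [[0,0,-0.5],0,0.6],
    [[0,0,0],0,0.6],
    [[0,0,0],0,0.6],
  ],
)

```text
t: 11.45
eef_pos: [542.7, 173.5, 291.9]
tcp_rot: [-3.141, 0.001, 0.713]
ft_force: [1.0, 0.1, 0.0]
opening: 0.801
grip_force: 0.0
```

Run:
```python
from h import *
s=env.state(); print(s['eef_pos'],s['tcp_rot'])
p=read_camera("wrist"); save(p,'w5')
for r in cut_out("carton_center",p)[:1]:
    print(r["confidence"],[atz(p,c,63)[:2].round(1) for c in cv2.boxPoints(cv2.minAreaRect(max(cv2.findContours(r["region"].astype(np.uint8),0,1)[0],key=len)))])
```

```text
[542.69918908 173.53033929 291.93691989] [-3.14101835e+00  1.11063090e-03  7.12974587e-01]
0.7 [array([492.9, 174.6]), array([593. , 252.3]), array([627.6, 210.9]), array([533. , 126.5])]
```

View pics/w5.png

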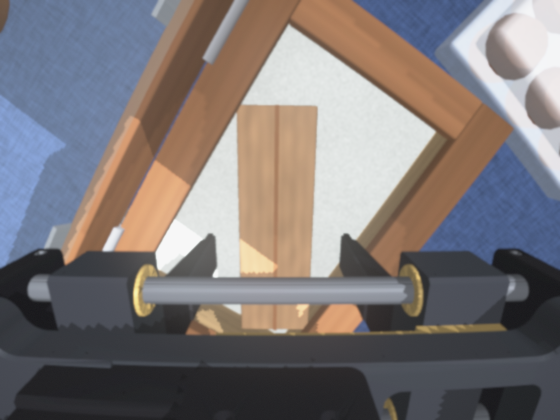

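The carton is centred between the fingers (columns 213 and 345, carton axis at about 277) and aligned with them. Descending the last 70 mm and gripping.

Request:
move_arm(
  commands=[
    [[0.03,0.02,-0.8],0,0.6],
    [[0,0,-0.8],0,0.6],
    [[0,0,-0.5],0,0.6],
    [[0,0,-0.23],0,0.6],
    [[0,0,0],0,0.6],
    [[0,0,0],0,-0.6],
    [[0,0,0],0,-0.6],
    [[0,0,0],0,-0.6],
    [[0,0,0],0,-0.6],
    [[0,0,0],0,-0.6],
  ],
)

```text
t: 12.38
eef_pos: [543.3, 174.1, 223.3]
tcp_rot: [3.141, -0.001, 0.712]
ft_force: [-2.9, 0.6, 7.9]
opening: 0.577
grip_force: 30.0
```

Request:
move_arm(
  commands=[
    [[0,0,0.1],0,-0.6],
    [[0.05,0,0],-1,-0.6],
    [[0.05,0,0],-1,-0.6],
    [[0.05,0.01,0],-1,-0.6],
    [[0.05,0.01,0],-1,-0.6],
    [[0.05,0.01,0],-1,-0.6],
    [[0.05,0.01,0],-1,-0.6],
    [[0.05,0.01,0],-1,-0.6],
    [[0,0,0],-0.09,-0.6],
    [[0,0,0],0,-0.6],
    [[0,0,0],0,-0.6],
  ],
)

```text
t: 13.3
eef_pos: [553.7, 175.4, 225.3]
tcp_rot: [3.141, 0.0, 0.148]
ft_force: [-0.1, -1.0, -4.5]
opening: 0.58
grip_force: 30.0
```

Run:
```python
from h import *
s=env.state(); print(s['eef_pos'],s['tcp_rot'],s['ft_force'],s['joints'])
p=read_camera("wrist"); save(p,'w6')
t=read_camera("top"); sc=read_camera("scene")
np.set_printoptions(precision=1,suppress=True)
for q in(t,sc):
  for r in cut_out("platter",q)[:1]:
    c=max(cv2.findContours(r["region"].astype(np.uint8),0,1)[0],key=len)
    print(r["confidence"],r["at"],[(a.tolist(),atz(q,a,70)[:2]) for a in cv2.approxPolyDP(c,4,True).reshape(-1,2).astype(float)])
a=cv2.resize(t["image"][200:305,310:410],(400,420)); b=cv2.resize(sc["image"][195:310,125:265],(400,329)); c=np.zeros((420,800,3),np.uint8); c[:,:400]=a; c[:329,400:]=b
cv2.imwrite('pics/pl.png',c[:,:,::-1])
```

```text
[553.69658175 175.39639787 225.27843002] [3.14144135e+00 3.94415531e-04 1.48141292e-01] [-0.0531336  -0.96520691 -4.546548  ] [ 1.93085808e-01  6.62671967e-01  1.82421028e+00 -2.19010352e-04
  6.55111232e-01  1.61591451e+00]
0.71 [359.4, 248.6] [([327.0, 208.0], array([ 669.5, -160.7])), ([318.0, 282.0], array([ 414.9, -121.8])), ([388.0, 292.0], array([ 376.2, -359.6])), ([395.0, 217.0], array([ 633. , -395.5]))]
0.66 [190.1, 254.4] [([203.0, 200.0], array([ 419.5, -134.4])), ([132.0, 239.0], array([ 387.9, -375.7])), ([182.0, 308.0], array([ 667.3, -423.3])), ([254.0, 261.0], array([ 696.6, -190. ])), ([251.0, 248.0], array([ 658.3, -163.7]))]
```

View pics/w6.png

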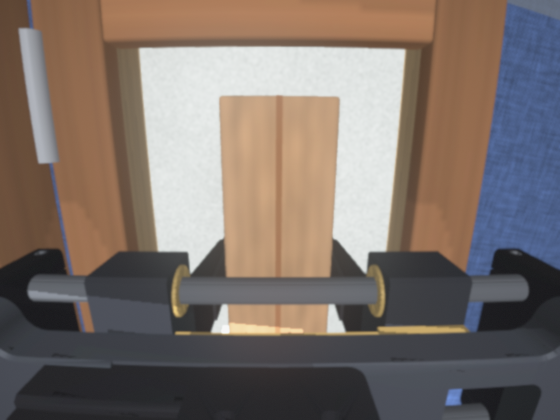

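View pics/pl.png

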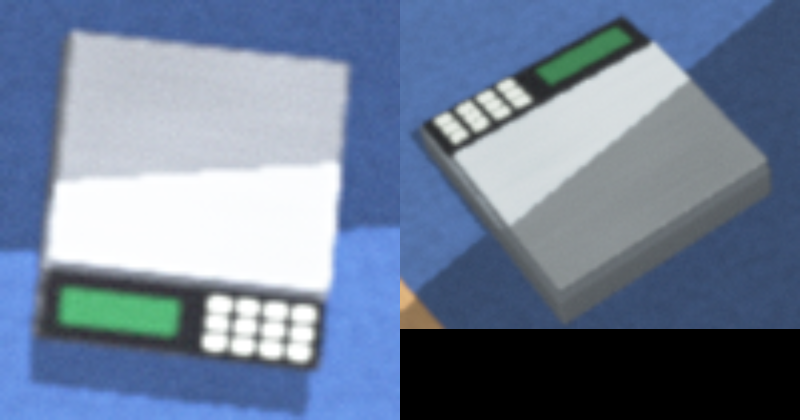

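The wrist view shows the carton square in the opening. The platter corners are clear in both views, so I'll triangulate them.

Run:
```python
from h import *
np.set_printoptions(precision=1,suppress=True)
t=read_camera("top"); sc=read_camera("scene")
T=[(327.5,208),(397.25,216),(392.3,273),(322,267)]; S=[(253.8,252.1),(181.7,296.5),(144.3,248.2),(213.2,209.7)]
X=[tri([(t,a),(sc,b)]) for a,b in zip(T,S)]
A=np.array([atz(t,a,70) for a in T]);B=np.array([atz(sc,b,70) for b in S])
for x,a,b in zip(X,A,B): print(x,a[:2],b[:2])
print(np.mean(X,0),A.mean(0),B.mean(0))
for Q in(np.array(X),A,B): print(np.linalg.norm(Q-np.roll(Q,-1,0),axis=1), np.arctan2(*(Q[0]-Q[3])[[1,0]]),np.arctan2(*(Q[1]-Q[2])[[1,0]]))
```

```text
[ 670.1 -163.7   61.6] [ 669.4 -162.4] [ 674.3 -168.5]
[ 637.7 -402.4   68.2] [ 636.3 -403.5] [ 640.  -401.6]
[ 441.6 -374.6   73.8] [ 440.3 -377.2] [ 440.2 -371.8]
[ 466.4 -136.8   63.4] [ 465.7 -137.1] [ 472.  -139.6]
[ 553.9 -269.4   66.7] [ 552.9 -270.1   70. ] [ 556.6 -270.4   70. ]
[241.  198.1 239.3 205.4] -0.13133016101225015 -0.1408915703701687
[243.3 197.8 241.5 205.3] -0.12388760747921619 -0.133133912893524
[235.6 202.  234.3 204.4] -0.14184309022478633 -0.14841005164973922
```

Request:
move_arm(
  commands=[
    [[0,0,0.3],0,-0.6],
    [[0,0,0.6],0,-0.6],
    [[0,0,0.8],0,-0.6],
    [[0,0,0.8],0,-0.6],
    [[0,0,0.8],0,-0.6],
    [[0,0,0.8],0,-0.6],
    [[0,0,0.6],0,-0.6],
    [[0,0,0.3],0,-0.6],
    [[0,0,0],0,-0.6],
  ],
)

```text
t: 14.4
eef_pos: [553.7, 175.4, 377.7]
tcp_rot: [-3.142, -0.004, 0.146]
ft_force: [-0.2, 0.7, -4.3]
opening: 0.579
grip_force: 30.0
```

Request:
move_arm(
  commands=[
    [[0,-0.4,0],0.5,-0.6],
    [[0,-0.7,0],0.9,-0.6],
    [[0,-0.9,0],0.9,-0.6],
    [[0,-0.9,0],0.9,-0.6],
    [[0,-0.9,0],0.9,-0.6],
    [[0,-0.9,0],0.9,-0.6],
    [[0,-0.9,0],0.9,-0.6],
    [[0,-0.9,0],0.9,-0.6],
    [[0,-0.9,0],0.9,-0.6],
    [[0,-0.9,0],0.9,-0.6],
    [[0,-0.9,0],0.9,-0.6],
    [[0,-0.9,0],0.9,-0.6],
    [[0,-0.9,0],0.9,-0.6],
    [[0,-0.9,0],0.9,-0.6],
    [[0,-0.9,0],0.9,-0.6],
    [[0,-0.9,0],0.9,-0.6],
    [[0,-0.7,0],0.9,-0.6],
    [[0,-0.45,0],0.9,-0.6],
    [[0,0,0],0.35,-0.6],
    [[0,0,0],0,-0.6],
  ],
)

```text
t: 16.07
eef_pos: [553.5, -270.9, 373.7]
tcp_rot: [-3.139, -0.001, 1.438]
ft_force: [-0.5, 1.0, -4.4]
opening: 0.575
grip_force: 30.0
```

Request:
move_arm(
  commands=[
    [[0,0,-0.4],0,-0.6],
    [[0,0,-0.7],0,-0.6],
    [[0,0,-0.7],0,-0.6],
    [[0,0,-0.5],0,-0.6],
    [[0,0,-0.2],0,-0.6],
    [[0,0,0],0,-0.6],
    [[0,0,0],0,-0.6],
  ],
)

```text
t: 16.65
eef_pos: [554.0, -269.9, 300.4]
tcp_rot: [-3.141, -0.0, 1.437]
ft_force: [0.4, -1.2, -3.9]
opening: 0.574
grip_force: 30.0
```

Run:
```python
from h import *
s=env.state(); print(s['eef_pos'],s['tcp_rot'],s['ft_force'])
p=read_camera("wrist"); save(p,'w7')
```

```text
[ 554.00834979 -269.8580552   300.4037758 ] [-3.14135493e+00 -1.68805209e-04  1.43739942e+00] [ 0.41006805 -1.17492401 -3.90395571]
```

View pics/w7.png

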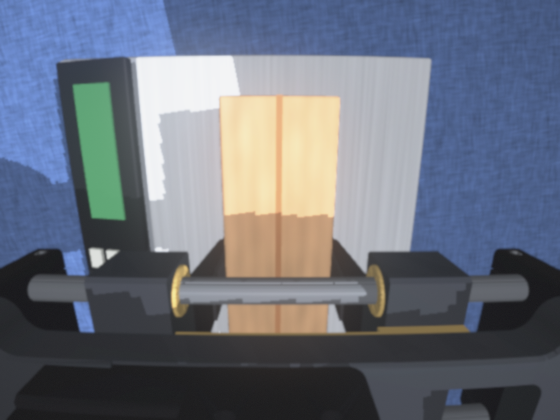

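Run:
```python
from h import *
np.set_printoptions(precision=1,suppress=True)
p=read_camera("wrist")
a,b,c,d=[atz(p,q,70)[:2] for q in((137,58),(430,59),(146,200),(417,200))]
e=(b-a)/np.linalg.norm(b-a); n=np.array([-e[1],e[0]]); 
if n[1]>0:n=-n
print(a,b,np.linalg.norm(b-a),'centre',(a+b)/2+n*120,np.arctan2(e[1],e[0]))
print([atz(p,q,85+55)[:2] for q in((220,96),(339,97))])
```

```text
[ 478.9 -140. ] [ 671.1 -166.1] 194.04029849062078 centre [ 558.9 -272. ] -0.13477552187572825
[array([ 541.2, -180.9]), array([ 593.9, -188.4])]
```

Request:
move_arm(
  commands=[
    [[0.1,-0.02,-0.2],0,-0.6],
    [[0,0,-0.15],0,-0.6],
    [[0,0,-0.1],0,-0.6],
    [[0,0,0],0,-0.6],
    [[0,0,0],0,-0.6],
  ],
)

```text
t: 17.17
eef_pos: [556.8, -270.7, 286.7]
tcp_rot: [-3.141, -0.0, 1.438]
ft_force: [0.5, -0.6, -4.6]
opening: 0.578
grip_force: 30.0
```

Request:
move_arm(
  commands=[
    [[0,0,-0.05],0,-0.6],
    [[0,0,0],0,-0.6],
    [[0,0,0],0,-0.6],
  ],
)

```text
t: 17.42
eef_pos: [556.8, -270.7, 285.5]
tcp_rot: [3.141, 0.0, 1.438]
ft_force: [0.5, -0.5, -4.6]
opening: 0.576
grip_force: 30.0
```

Request:
move_arm(
  commands=[
    [[0,0,-0.05],0,-0.6],
    [[0,0,0],0,-0.6],
    [[0,0,0],0,-0.6],
  ],
)

```text
t: 17.67
eef_pos: [556.7, -270.6, 285.3]
tcp_rot: [3.141, 0.0, 1.438]
ft_force: [-4.0, 2.2, 9.3]
opening: 0.577
grip_force: 30.0
```

Request:
move_arm(
  commands=[
    [[0,0,0],0,0.3],
    [[0,0,0],0,0.5],
    [[0,0,0],0,0.6],
    [[0,0,0],0,0.6],
    [[0,0,0.3],0,0.6],
    [[0,0,0.6],0,0.6],
    [[0,0,0.8],0,0.6],
    [[0,0,0.8],0,0.6],
    [[0,0,0.8],0,0.6],
    [[-0.5,0,0.8],0,0.6],
    [[-0.8,0,0.3],0,0.6],
    [[-0.8,0,0],0,0.6],
    [[-0.8,0,0],0,0.6],
    [[-0.6,0,0],0,0.6],
    [[0,0,0],0,0.6],
    [[0,0,0],0,0.6],
  ],
)

```text
t: 19.0
eef_pos: [451.4, -270.8, 416.8]
tcp_rot: [3.14, 0.001, 1.437]
ft_force: [0.6, -0.2, -0.2]
opening: 0.797
grip_force: 0.0
```

```bash
python3 lk.py
python3 - <<'E'
from h import *
p=read_camera("scene"); t=read_camera("top")
c=np.hstack([cv2.resize(p["image"][90:320,90:400],(400,297)),cv2.resize(t["image"][150:305,170:415],(400,253),).repeat(1,0) if 0 else cv2.resize(t["image"][150:332,170:415],(400,297))])
cv2.imwrite('pics/f.png',c[:,:,::-1])
E
```

```text
[ 451.444 -270.764  416.824] [ 0.604 -0.197 -0.198]
[(0.913, np.float64(1.9)), (0.931, np.float64(1.8)), (0.941, np.float64(1.85))]
```

View pics/f.png

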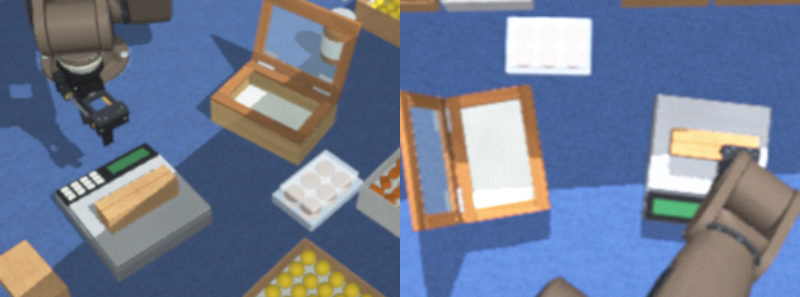

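The carton sits flat on the middle of the platter, the lid is at its stop (fit 1.85), and the other goods are where they were. Handing in.

```bash
python3 -c "
from cell import env
print(env.job_done())"
```

```text
the job is handed in; nothing more can be done
None
```

I pushed the lid back to its stop, squared the carton inside the case, lifted it out level and set it flat on the middle of the platter; the other goods in the final pictures were undisturbed, and I handed the job in at about 19 s.

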